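Half-exposure of a circuit board behind a sprung shutter

ROBOT

A 6-joint arm with a two-finger parallel gripper is mounted at the origin on the work surface. World frame = base frame: x ahead of the robot, y to its left, z up, the work surface at z = 0. Lengths are in m, angles in rad, forces in N, time in s.
With the tool pointing down it reaches from about 0.35 to 0.725 m from the base axis. Payload 6 kg.
Tool frame: the origin (TCP) lies between the finger pads; the fingertips stand 14 mm ahead of it and the grasp point (between the pads) lies 5 mm behind it; z points along the fingers, x is the direction in which the jaws open and shut, and the axes are right-handed (so a half turn about z gives the same grasp; the last joint's range is limited). The gripper opens to 85 mm and grips with 20 to 120 N. Pads are 22 mm wide; open, the fingers measure 114 mm over their backs; the gripper's body (76 mm by 85 mm) begins 54 mm behind the grasp point. The pads swing forward as they close: fully open they stand 13 mm farther back than shut.
Start: joints at [1.67, 0.04, 0.085, 0, -1.615, -0.334], TCP at [0.14, 0.584, 0.245] pointing down, gripper open.
Joint ranges: [-2.56, 2.56], [-1.29, 2.01], [-1.08, 1.49], [-3.29, 1.98], [-2.81, -0.18], [-2.99, 2.99]. Speed limits (rad/s): [2.57, 2.57, 3.01, 3.14, 3.14, 3.14].

INTERFACE

Orientations are given as a 3x3 rotation matrix whose columns are the frame's x, y, z axes.
In Python, from bench import arm, command_gripper, viewer, order, finder gives the robot as it stands. Calls block until the motion is done:
- arm.move_pose(position, orientation): joint-space move of the TCP to a pose.
- arm.move_straight(position, frame=None, vel=0.15, contact_N=None): straight line of the TCP; frame=None keeps the orientation; vel is the mean speed in m/s. With contact_N (N) it stops when the force on the tool has changed by that much, and returns True; else False.
- arm.set_joints(angles): joint-space move.
- command_gripper(opening, newtons=None): finger opening in m; newtons is the grip in N (None keeps the last); returns when the fingers have stopped.
- arm.hold(seconds).
- arm.ik(position, orientation): joint angles nearest the present ones, or None.
- arm.sense(): the state.
- viewer.grab_frame(name): name is "scene" or "top" or "wrist"; returns the picture (480x640x3 uint8, red, green, blue); there is no depth.
- viewer.calibration(name): a dict with "intrinsics" (3x3 intrinsics, pixels), "pose" (4x4, takes a point from camera to world coordinates). Camera axes: x right, y down, z forward; pixel columns grow to the right and rows downward; lengths in m; the calibration is good to about 2 mm. A picture is of the moment at which its call begins: read the wrist's pose just before it. calibration takes no time and is no camera call; for the wrist camera it gives the pose at the moment of the call.
A pose or a line that the arm cannot do raises arm.PlanningError and nothing moves.
- order.close_job(): hands the job in, once; it reports no verdict.
Trained networks look in the newest picture that a camera, given by its name, has taken for a name from the list of things; names that differ only in an ending like _2 or _b are one class to them, and where a whole thing is asked for, a point or a joint stands for the part that bears it (a point fixed in the world has none). Each returns a list of dicts, best first, with "conf" (0 to 1); they miss things now and then, are a little off and sometimes report something else, mostly with a low value. They report only what shows in the picture. A call takes as long as a camera call. They do not tell look-alikes from the thing itself.
- finder.find_in(camera, label): "xy" ([column, row] in pixels, amid what is visible of it).
- finder.masks_of(camera, label): "region" (480x640 bool, what is visible of it) and "xy" ([column, row] in pixels, amid what is visible of it).
The state is a dict: "time_s": time; "joint_positions": joint angles; "qd": joint speeds; "effort": joint torques, N m; "position": TCP position; "tcp_rot": TCP orientation; "force": force on the tool from outside, world axes, zero at the start; "ft_torque": the same for the moment, N m; "grip_width": finger opening in m.
Only numpy, scipy, OpenCV 4.12 (cv2) and the standard library are available. Lean on these libraries where they do the work, as an engineer would, in place of code of your own. Each camera call takes 0.05 s, during which the arm holds its last target.

TASK

Lift the tall circuit board straight up out of its slot in the rack by the strip on its top edge and, while the shutter of the exposure stand is still closed, lower it upright and fully home into the stand's slot and let go of it; do not drop it. Then slide the stand's sprung shutter open by its upright tab to half of its travel, so that half of the board would be exposed, and finish while still holding it there with the gripper, for its spring shuts it again if it is let go. Leave the two short boards in the rack and the spool and the metal disc between rack and stand where they are.

Things in the scene. Friction and masses are not known exactly. Their poses are not given: they have to be found in the camera images.
- tall_board: the tall circuit board, loose, 40 to 90 g: an upright tan plate 3 mm thick (its x), 80 mm wide (y), 110 mm tall (z), with a black strip 10 mm thick (x), 60 mm long (y), 12 mm tall centred on its top edge (z = 98 to 110 mm) to grip it by. It stands in one of the rack's three slots, lower edge 8 mm above the bench. Origin: middle of its lower edge. It may go into the stand either way round
- short_board_a: a bystander: a board of the same materials, 3 x 80 x 68 mm, with a strip 10 mm thick, 30 mm long on its top edge, in another slot of the rack, loose. Origin: middle of its lower edge, axes as the tall board's
- short_board_b: a bystander: a second short board, like the first, in the remaining slot of the rack
- rack: fixed board rack, place and yaw vary: black base 150 (x) x 115 (y) x 8 mm with slots at x = -45, 0 and 45 mm. Each slot is a pair of upright aluminium grooves at y = -40 and 40 mm, 6 mm wide in x, that take the side edges of a board standing on the base. Their flared tops end 68 mm above the bench. Origin: under its centre, on the bench; z up
- stand: fixed exposure stand, place and yaw vary; grey base 12 mm thick, x = -120 to 60, y = -80 to 155 mm. From -x to +x: dark lamp housing (x = -111 to -69, y = -45 to 45, top 72 mm above the bench), shutter (dark plate in the plane x = -35, top at 77 mm, with an upright tab), board slot at x = 25. White ticks on the base beside the shutter's pointer: shut, half (long), open. Origin on the bench; z up
- stand_slot (a point): centre of the floor of the stand's slot, where the middle of the board's lower edge belongs: x = 25, y = 0, z = 12 mm in the stand's frame; axes as the stand's. Slot: a pair of upright grooves at y = -40 and 40 mm, 6 mm wide in x, 85 mm between their ends in y, flared tops ending 72 mm above the bench. The board's thickness lies along the stand's x
- shutter (a joint): travel of the shutter along the stand's +y, in m: 0 shut (the plate covers the board slot), 0.08 fully open, half is 0.04. A spring pulls it shut with about 2 N at 0, 8 N at half and 13 N fully open
- shutter_tab (a point): centre of the top face of the shutter's black tab, 122 mm above the bench, moves with the shutter; shut, it lies at x = -35, y = 55 mm in the stand's frame. The tab is 14 mm along the stand's y (the way it slides) and 26 mm along its x; its sides are free from the top down to the shutter plate's upper edge 45 mm lower. Axes as the stand's
- solder_spool: a bystander: small metal spool of 36 mm diameter, 38 mm tall, loose, standing between rack and stand. Origin: centre of its underside
- heat_sink: a bystander: aluminium disc of 28 mm diameter, 16 mm tall, loose, between rack and stand. Origin: centre of its underside
Not all that is in view belongs to the job. Leave any blue or orange look-alike of the rack alone.

How it is judged:
By the outcome, as a careful person would: the job done as asked, in the order asked, and still so for the second after the job is handed in, while the arm keeps its last pose, push and grip.
It also fails if it takes over 48 s, if anything falls off the work surface, if the arm or the gripper's body presses on something with over 40 N, if the wrist force passes 120 N, or if a joint passes its speed limit or range.

## Working session

There is one attempt and no reset: what is moved stays moved. The work goes in short steps, each a Python script; the robot and the scene stay as the last script left them, time stands still between calls to the robot, and variables do not carry over. Pictures are saved under pics/ and viewed, and the job is handed in when it is done.

```bash
ls; mkdir -p pics; python3 - <<'E'
from bench import arm, viewer, finder
import cv2
for n in ("scene","top","wrist"):
    im=viewer.grab_frame(n); cv2.imwrite(f"pics/{n}0.png",im[:,:,::-1])
    c=viewer.calibration(n); print(n,c["intrinsics"].round(1).tolist(),c["pose"].round(3).tolist())
for n in ("scene","top"):
    for l in ("tall_board","short_board_a","rack","stand","shutter","shutter_tab","stand_slot","solder_spool","heat_sink"):
        print(n,l,[(round(d["conf"],2),[round(float(v)) for v in d["xy"]]) for d in finder.find_in(n,l)][:4])
print(arm.sense()["time_s"])
E
```

```text
pics
scene [[476.9, 0.0, 322.5], [0.0, 476.9, 245.0], [0.0, 0.0, 1.0]] [[0.583, 0.615, -0.531, 0.888], [0.813, -0.442, 0.38, -0.258], [-0.0, -0.653, -0.757, 0.673], [0.0, 0.0, 0.0, 1.0]]
top [[434.6, 0.0, 328.4], [0.0, 434.6, 241.6], [0.0, 0.0, 1.0]] [[-0.018, -0.993, 0.117, 0.422], [-0.999, 0.013, -0.046, 0.023], [0.044, -0.118, -0.992, 0.743], [0.0, 0.0, 0.0, 1.0]]
wrist [[349.5, 0.0, 316.5], [0.0, 349.5, 240.5], [0.0, 0.0, 1.0]] [[-0.233, -0.926, -0.297, 0.215], [-0.972, 0.222, 0.07, 0.565], [0.001, 0.305, -0.952, 0.373], [0.0, 0.0, 0.0, 1.0]]
scene tall_board [(0.84, [240, 383])]
scene short_board_a [(0.93, [200, 357])]
scene rack [(0.86, [337, 190]), (0.75, [163, 277]), (0.7, [241, 381]), (0.59, [213, 403])]
scene stand [(0.87, [441, 246])]
scene shutter [(0.69, [443, 233])]
scene shutter_tab [(0.96, [441, 230]), (0.42, [439, 247])]
scene stand_slot [(0.91, [437, 247])]
scene solder_spool [(0.62, [330, 286]), (0.22, [199, 357])]
scene heat_sink [(0.57, [368, 333]), (0.53, [197, 356])]
top tall_board [(0.78, [441, 178])]
top short_board_a [(0.67, [460, 233]), (0.52, [447, 205])]
top rack [(0.88, [214, 354]), (0.81, [435, 217]), (0.69, [439, 350])]
top stand [(0.57, [173, 217]), (0.29, [447, 207])]
top shutter [(0.67, [153, 211]), (0.26, [440, 176])]
top shutter_tab [(0.91, [153, 215]), (0.56, [173, 217])]
top stand_slot [(0.62, [171, 217])]
top solder_spool [(0.74, [310, 236])]
top heat_sink [(0.63, [305, 183]), (0.39, [152, 214])]
1.05
```

View pics/scene0.png

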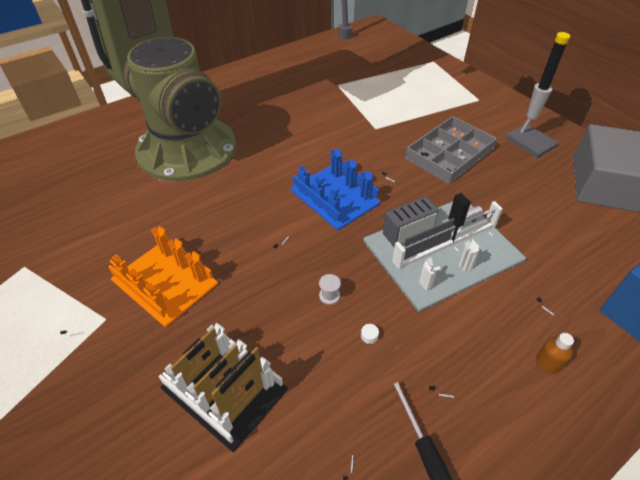

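View pics/top0.png

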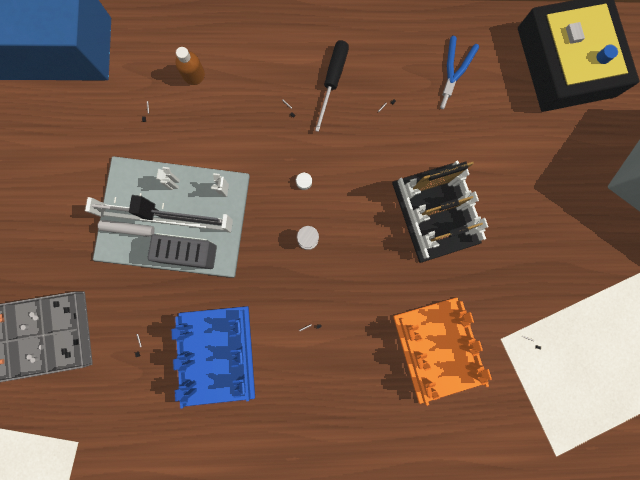

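View pics/wrist0.png

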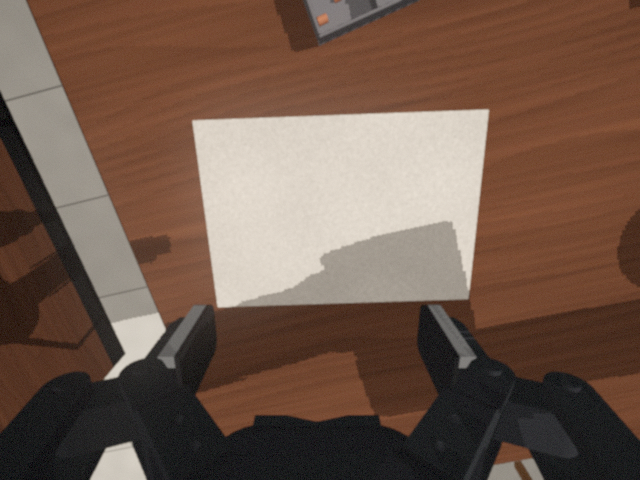

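```bash
python3 - <<'E'
import cv2,numpy as np
t=cv2.imread("pics/top0.png"); s=cv2.imread("pics/scene0.png")
cv2.imwrite("pics/c1.png",cv2.resize(t[140:290,80:260],None,fx=4.4,fy=4,interpolation=2)[:600])
cv2.imwrite("pics/c2.png",cv2.resize(t[150:270,380:500],None,fx=5,fy=5,interpolation=2))
cv2.imwrite("pics/c3.png",cv2.resize(s[310:460,140:300],None,fx=4,fy=4,interpolation=2))
E
```

```text
(no output)
```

View pics/c1.png

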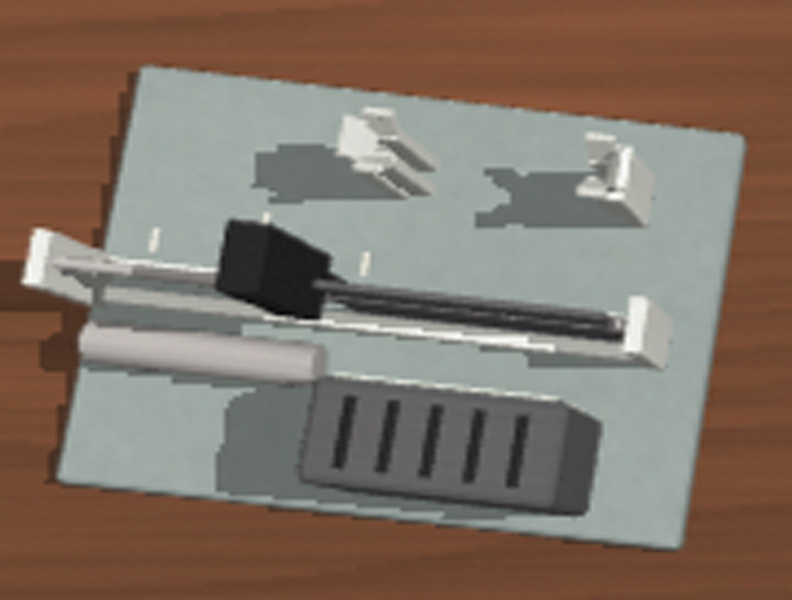

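View pics/c2.png

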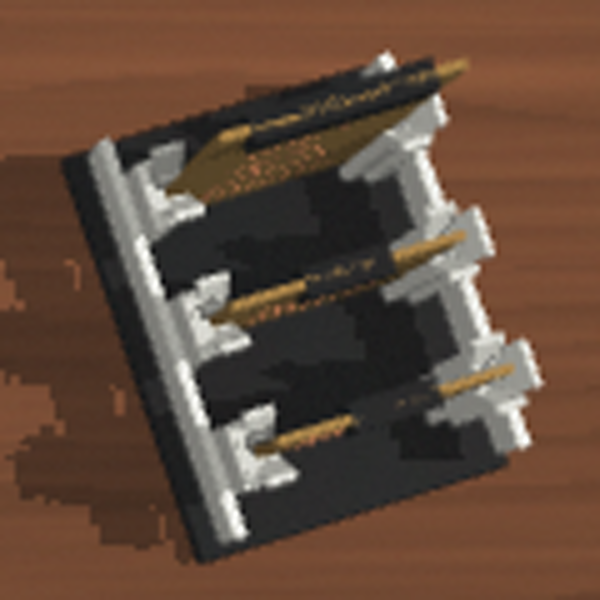

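View pics/c3.png

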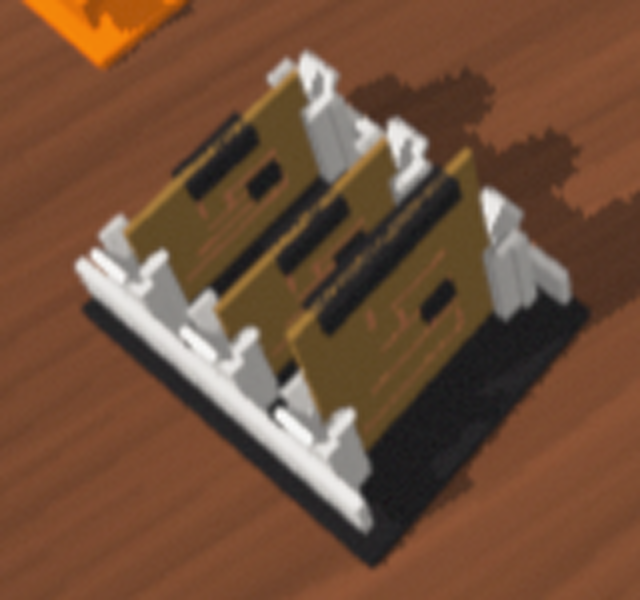

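```bash
cat > h.py <<'E'
import numpy as np
from scipy.optimize import least_squares
from bench import arm, command_gripper, viewer, order, finder
def proj(P,c):
    P=np.atleast_2d(P); T=np.linalg.inv(c["pose"]); q=P@T[:3,:3].T+T[:3,3]; q=q@c["intrinsics"].T
    return q[:,:2]/q[:,2:]
def ray(px,c,z):
    d=c["pose"][:3,:3]@np.linalg.solve(c["intrinsics"],[px[0],px[1],1]); o=c["pose"][:3,3]
    return o+d*(z-o[2])/d[2]
def W(pose,P):
    x,y,a=pose; P=np.atleast_2d(np.asarray(P,float)); R=np.array([[np.cos(a),-np.sin(a),0],[np.sin(a),np.cos(a),0],[0,0,1]])
    return P@R.T+[x,y,0]
def fit(obs,p0):
    # obs: list of (calib, local pts, px)
    f=lambda p:np.concatenate([(proj(W(p,l),c)-px).ravel() for c,l,px in obs])
    r=least_squares(f,p0); return r.x,r.fun.reshape(-1,2)
def down(ax):  # tool x dir (angle in world xy)
    x=np.array([np.cos(ax),np.sin(ax),0]); z=np.array([0,0,-1.]); return np.column_stack([x,np.cross(z,x),z])
E
python3 - <<'E'
from h import *
ct=viewer.calibration("top")
o=[(ct,np.array([[60,155,12],[60,-80,12],[-120,-80,12],[-120,155,12]])/1e3,np.array([[113,156.5],[249.3,173.75],[235,277],[93.2,260.5]]))]
p,r=fit(o,[.45,.3,0]);print("stand",p.round(4),r.round(1).tolist())
px=proj(W(p,np.array([[-35,55,122],[25,0,12],[25,40,72],[25,-40,72]])/1e3),ct);print(px.round(1).tolist())
o=[(ct,np.array([[75,57.5,8],[-75,57.5,8],[-75,-57.5,8]])/1e3,np.array([[392.4,181.6],[420,262.4],[481.6,242.4]]))]
p,r=fit(o,[.45,-.25,0]);print("rack",p.round(4),r.round(1).tolist())
px=proj(W(p,np.array([[45,0,118],[45,30,118],[45,-30,118],[75,-57.5,8]])/1e3),ct);print(px.round(1).tolist())
s=arm.sense();print(s["tcp_rot"].round(3).tolist(),s["time_s"],s["force"])
E
```

```text
stand [ 0.5797  0.2085 -0.1347] [[-0.9, -0.7], [1.0, -0.6], [0.3, 0.8], [-0.4, 0.4]]
[[136.3, 204.5], [200.4, 187.2], [165.2, 174.6], [216.5, 181.1]]
rack [ 0.559  -0.2002  0.2936] [[-0.5, -0.7], [0.0, 0.4], [0.5, 0.2]]
[[448.3, 169.7], [429.6, 175.5], [466.9, 164.0], [453.1, 162.1]]
[[-0.233, -0.973, 0.0], [-0.973, 0.233, -0.0], [0.0, -0.0, -1.0]] 1.05 [ 0.58875611 -0.05658583  0.22887297]
```

```bash
python3 - <<'E'
from h import *
import cv2
rk=(.559,-.2002,.2936); st=(.5797,.2085,-.1347)
b=W(rk,[.045,0,0])[0]; s=W(st,[.025,0,0])[0]; t=W(st,[-.035,.055,0])[0]; t2=W(st,[-.035,.095,0])[0]
for n,P,a in(("b",b,.2936),("s",s,-.1347),("t",t,-.1347+np.pi/2),("t2",t2,-.1347+np.pi/2)):
    for f in (0,np.pi):
        for z in (.107,.27):
            q=arm.ik([P[0],P[1],z],down(a+f)); print(n,round(f,1),z,None if q is None else np.round(q,2))
E
```

```text
b 0 0.107 [ 0.02  0.15 -0.05  0.   -1.37 -2.86]
b 0 0.27 [ 0.02  0.13  0.22  0.   -1.67 -2.86]
b 3.1 0.107 [ 0.02  0.15 -0.05  0.   -1.37  0.28]
b 3.1 0.27 [ 0.02  0.13  0.22  0.   -1.67  0.28]
s 0 0.107 [ 0.64  0.17 -0.03  0.   -1.37  2.37]
s 0 0.27 [ 0.64  0.15  0.24  0.   -1.67  2.37]
s 3.1 0.107 [ 0.64  0.17 -0.03  0.   -1.37 -0.77]
s 3.1 0.27 [ 0.64  0.15  0.24  0.   -1.67 -0.77]
t 0 0.107 [ 0.78  0.1  -0.1   0.   -1.37 -2.48]
t 0 0.27 [ 0.78  0.08  0.17  0.   -1.66 -2.48]
t 3.1 0.107 [ 0.78  0.1  -0.1   0.   -1.37  0.66]
t 3.1 0.27 [ 0.78  0.08  0.17  0.   -1.66  0.66]
t2 0 0.107 [ 0.82  0.16 -0.03  0.   -1.37 -2.52]
t2 0 0.27 [ 0.82  0.14  0.24  0.   -1.67 -2.52]
t2 3.1 0.107 [ 0.82  0.16 -0.03  0.   -1.37  0.62]
t2 3.1 0.27 [ 0.82  0.14  0.24  0.   -1.67  0.62]
```

```bash
python3 - <<'E'
from h import *
import cv2,pickle
rk=(.559,-.2002,.2936); st=(.5797,.2085,-.1347)
out={}
for n,pose,lx,a in (("stand",st,.025,-.1347),("rack",rk,.045,.2936)):
    P=W(pose,[lx,0,0])[0]
    arm.move_pose([P[0],P[1],.22 if n=="rack" else .20],down(a+np.pi)); arm.hold(.15)
    c=viewer.calibration("wrist"); im=viewer.grab_frame("wrist"); out[n]=c
    cv2.imwrite(f"pics/w_{n}1.png",im[:,:,::-1])
    cv2.imwrite(f"pics/s_{n}1.png",viewer.grab_frame("top")[:,:,::-1])
    s=arm.sense();print(s["time_s"],s["position"].round(4),s["force"].round(2))
pickle.dump(out,open("c.pkl","wb"))
c=out["stand"]; L=np.array([[25,40,72],[25,-40,72],[25,0,12],[-35,55,122],[60,-80,12],[60,155,12]])/1e3; print(proj(W(st,L),c).round(1).tolist())
c=out["rack"]; L=np.array([[45,30,118],[45,-30,118],[45,40,68],[45,-40,68]])/1e3; print(proj(W(rk,L),c).round(1).tolist())
E
```

```text
3.45 [0.6043 0.2057 0.2001] [ 0.24 -0.08  0.16]
5.1583 [ 0.6023 -0.1864  0.2199] [-0.21 -0.2  -0.1 ]
[[314.9, 282.1], [314.8, 181.9], [315.1, 215.6], [403.0, 333.3], [274.4, 125.0], [282.3, 357.3]]
[[316.2, 284.0], [316.3, 202.0], [316.2, 270.1], [316.3, 177.0]]
```

View pics/w_stand1.png

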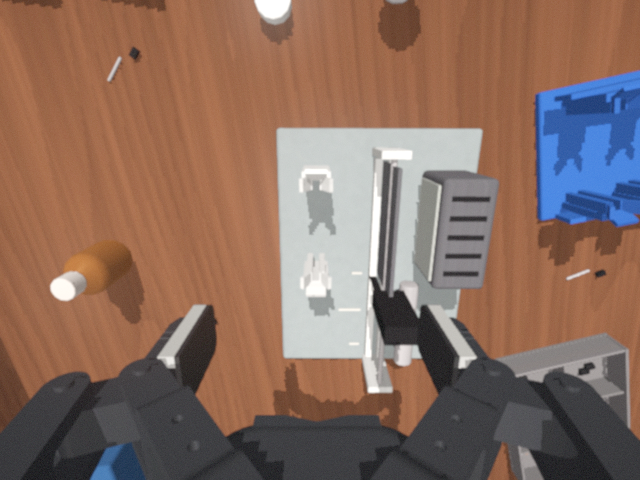

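View pics/w_rack1.png

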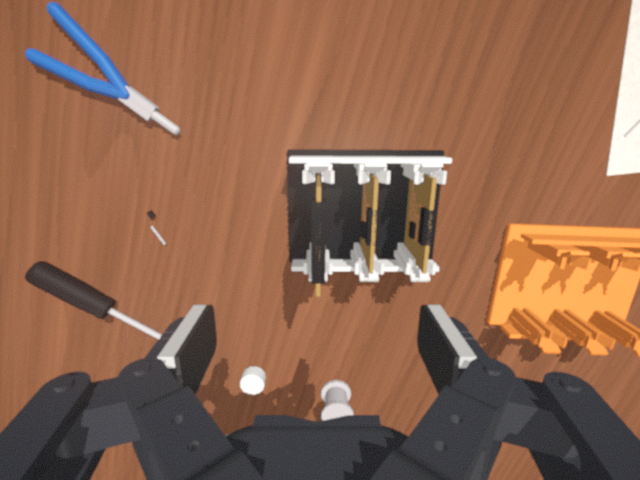

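```bash
python3 - <<'E'
import cv2
a=cv2.imread("pics/w_stand1.png");b=cv2.imread("pics/w_rack1.png")
cv2.imwrite("pics/d1.png",cv2.resize(a[120:370,270:500],None,fx=2.4*1.3,fy=2.4,interpolation=2))
cv2.imwrite("pics/d2.png",cv2.resize(a[150:310,285:345],None,fx=8,fy=3.7,interpolation=2))
cv2.imwrite("pics/d3.png",cv2.resize(b[145:305,280:360],None,fx=8,fy=3.7,interpolation=2))
E
```

```text
(no output)
```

View pics/d2.png

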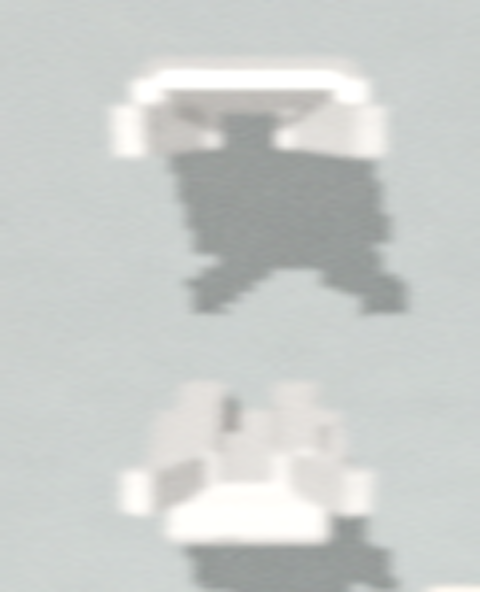

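View pics/d3.png

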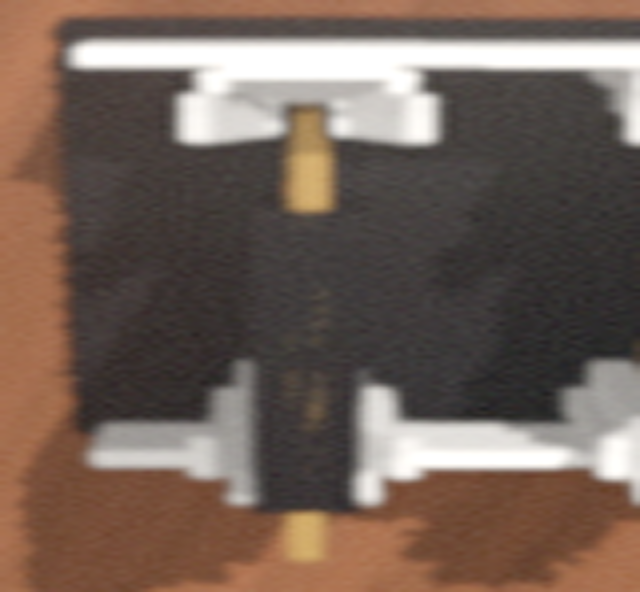

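View pics/d1.png

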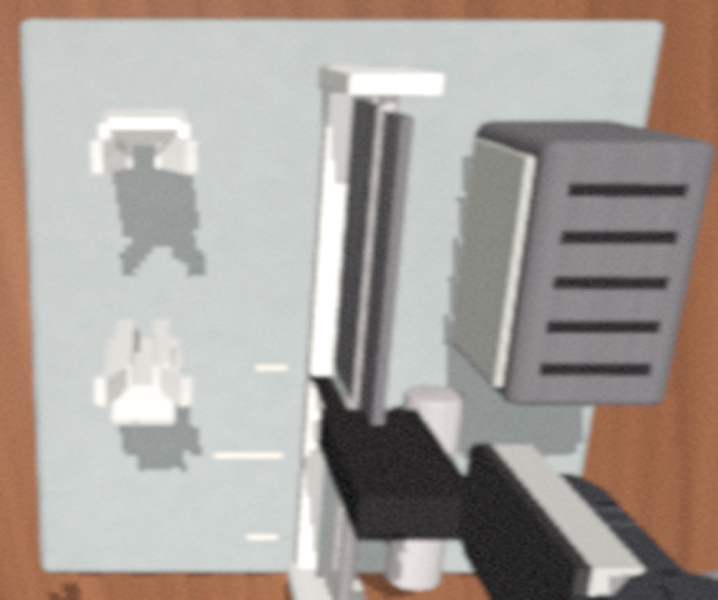

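```bash
python3 - <<'E'
from h import *
import cv2,pickle
C=pickle.load(open("c.pkl","rb"));c=C["stand"]
# stand fit w/ corners (full) and groove centres (u only)
A=np.array([[60,-80,12],[-120,-80,12],[60,155,12]])/1e3; apx=np.array([[276.6,128.],[482.6,128.],[283.4,358.]])
B=np.array([[25,-40,72],[25,40,72]])/1e3; bu=np.array([316.0,315.8])
f=lambda p:np.r_[(proj(W(p,A),c)-apx).ravel(),2*(proj(W(p,B),c)[:,0]-bu)]
r=least_squares(f,(.5797,.2085,-.1347)); print(r.x.round(4),r.fun.round(1))
rk=(.559,-.2002,.2936); P=W(rk,[.04375,0,0])[0]; R=down(.2936+np.pi)
arm.move_straight([P[0],P[1],.107],R,vel=.12)
command_gripper(0.0,40); arm.hold(.2)
s=arm.sense();print(s["time_s"],s["position"].round(4),s["grip_width"],s["force"].round(2))
c=viewer.calibration("wrist"); im=viewer.grab_frame("wrist"); pickle.dump(c,open("cg.pkl","wb"))
cv2.imwrite("pics/g1.png",im[:,:,::-1])
x=s["position"]; print(proj(np.array([x+s["tcp_rot"]@np.array([0,y,-.011]) for y in (-.03,0,.03)]),c).round(1).tolist())
E
```

```text
[ 0.5792  0.2108 -0.1348] [-1.2 -0.3  1.7 -0.1 -0.3  1.  -0.2  0.1]
7.125 [ 0.601  -0.1876  0.1072] 0.008765115297259186 [ 0.07 -0.24  1.37]
[[314.3, 267.0], [314.5, 338.9], [314.6, 401.7]]
```

View pics/g1.png

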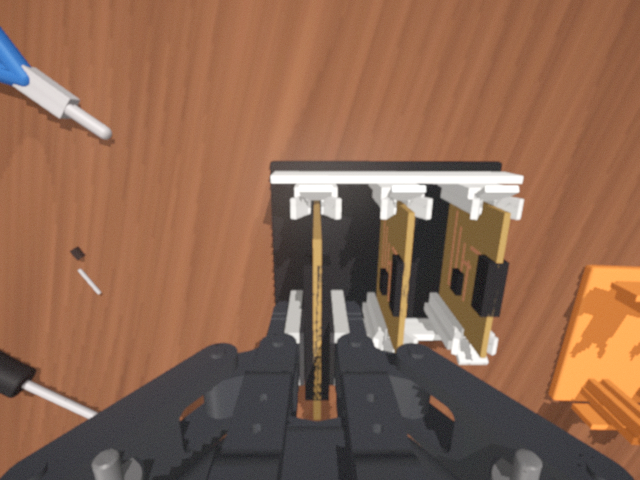

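```bash
python3 - <<'E'
import cv2
a=cv2.imread("pics/g1.png")
cv2.imwrite("pics/g1c.png",cv2.resize(a[180:410,280:355],None,fx=8,fy=2.6,interpolation=2))
E
```

```text
(no output)
```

View pics/g1c.png

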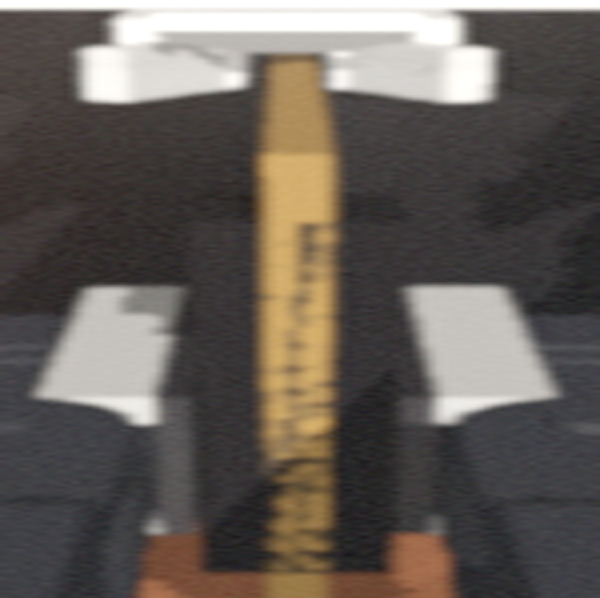

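```bash
cat > look.py <<'E'
from h import *
import cv2
def look(name,x0,x1,y0,y1,fx,fy):
    c=viewer.calibration("wrist"); im=viewer.grab_frame("wrist")
    cv2.imwrite(f"pics/{name}.png",im[:,:,::-1]); cv2.imwrite(f"pics/{name}c.png",cv2.resize(im[y0:y1,x0:x1,::-1],None,fx=fx,fy=fy,interpolation=2))
    return c
E
python3 - <<'E'
from look import *
import pickle
rk=(.559,-.2002,.2936); st=(.5797,.2100,-.1347)
command_gripper(0.0,60)
s=arm.sense()["position"]
arm.move_straight([s[0],s[1],.26],vel=.12)
a=arm.sense();print(a["time_s"],a["grip_width"],a["force"].round(2))
P=W(st,[.0254,0,0])[0]; R=down(st[2]+np.pi)
arm.move_pose([P[0],P[1],.26],R)
arm.move_straight([P[0],P[1],.183],R,vel=.12); arm.hold(.3)
a=arm.sense();print(a["time_s"],a["position"].round(4),a["force"].round(2),a["grip_width"])
c=look("h1",270,360,150,420,8,2.2); pickle.dump(c,open("ch.pkl","wb"))
E
```

```text
8.8167 0.008816060206459779 [ 0.29  0.55 -0.79]
11.375 [0.6051 0.2067 0.1836] [-0.38 -0.94 -1.3 ] 0.008650130441495419
```

View pics/h1.png

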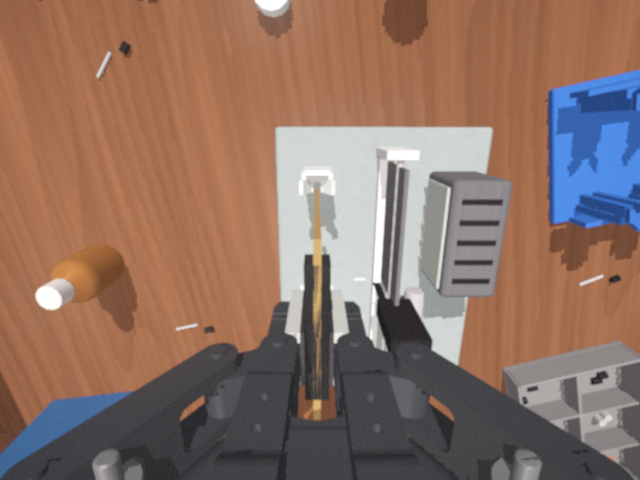

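View pics/h1c.png

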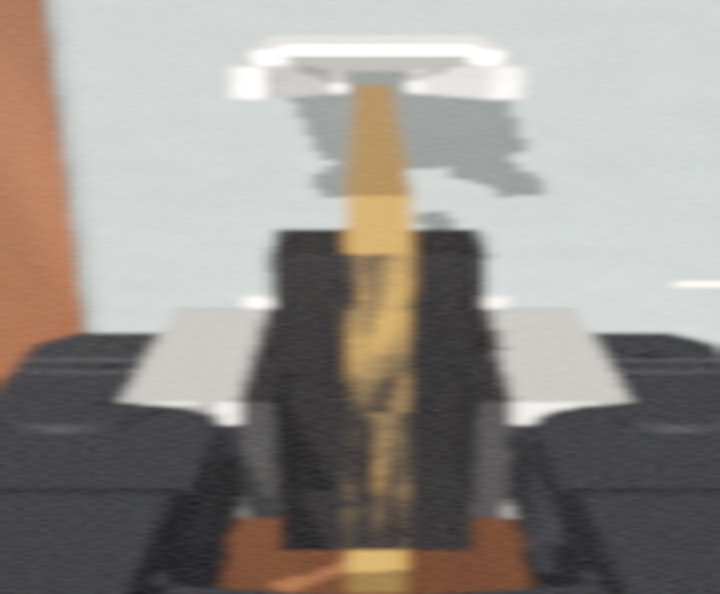

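```bash
python3 - <<'E'
from h import *
import pickle
c=pickle.load(open("ch.pkl","rb")); st=(.5797,.2100,-.1347)
inv=lambda P:(W((0,0,-st[2]),P-np.array([st[0],st[1],0]))[0]*1e3).round(1)
for n,px,z in (("strip back",(317,255.5),.1946),("strip front",(317,399),.1946),("board lower corner",(316.8,188.6),.0846),("plate top back corner",(317,150+195/2.2),.1946),
  ("wall front edge",(317,176.5),.072),("wall back",(317,167.5),.072),("flare front",(317,195.),.072),("flare back",(317,178),.072),("base corner",(277,127),.012)):
    print(n,inv(ray(px,c,z)))
print("tcp",inv(np.array([.6051,.2067,0])))
c=pickle.load(open("c.pkl","rb"))["stand"]
for n,px,z in (("R wall back",(317,166.5),.072),("R wall fr",(317,174.3),.072),("R flare b",(317,178),.072),("R flare f",(317,193),.072),("F flare b",(317,276.3),.072),("F flare f",(317,289.2),.072),("F wall fr/bk",(317,296.8),.072),("F wall b",(317,281),.072)): print(n,inv(ray(px,c,z)))
E
```

```text
strip back [ 24.5 -34.6 194.6]
strip front [ 24.5  28.5 194.6]
board lower corner [ 24.5 -40.4  84.6]
plate top back corner [ 24.5 -41.  194.6]
wall front edge [ 24.4 -46.6  72. ]
wall back [ 24.4 -52.7  72. ]
flare front [ 24.4 -33.9  72. ]
flare back [ 24.4 -45.6  72. ]
base corner [ 57.  -78.9  12. ]
tcp [25.6  0.1  0. ]
R wall back [ 23.6 -52.6  72. ]
R wall fr [ 23.6 -47.   72. ]
R flare b [ 23.6 -44.3  72. ]
R flare f [ 23.6 -33.3  72. ]
F flare b [23.5 33.5 72. ]
F flare f [23.5 44.8 72. ]
F wall fr/bk [23.5 51.6 72. ]
F wall b [23.5 37.6 72. ]
```

```bash
python3 - <<'E'
from look import *
st=(.5797,.2100,-.1347)
P=W(st,[.0255,.0007,0])[0]; R=down(st[2]+np.pi)
h=arm.move_straight([P[0],P[1],.109],R,vel=.05,contact_N=6)
a=arm.sense();print(h,a["time_s"],a["position"].round(4),a["force"].round(2),a["grip_width"])
look("i1",270,360,150,420,8,2.2)
import cv2; cv2.imwrite("pics/i1s.png",cv2.resize(viewer.grab_frame("scene")[150:320,340:560,::-1],None,fx=3.5,fy=3.5))
E
```

```text
True 12.7667 [0.6052 0.2071 0.1112] [-0.46  0.96  3.99] 0.00854151994152404
```

View pics/i1.png

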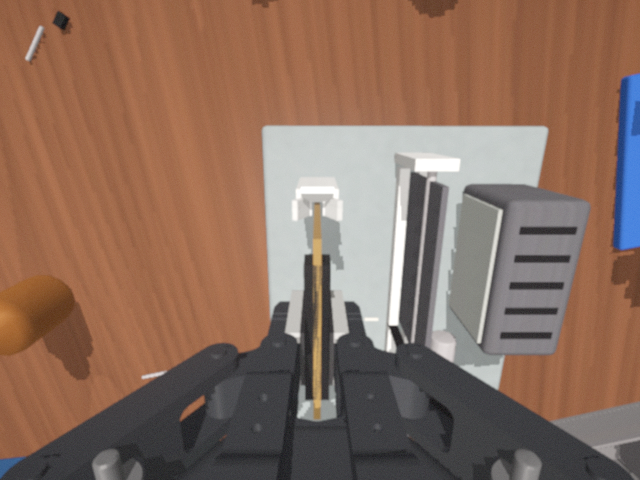

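View pics/i1s.png

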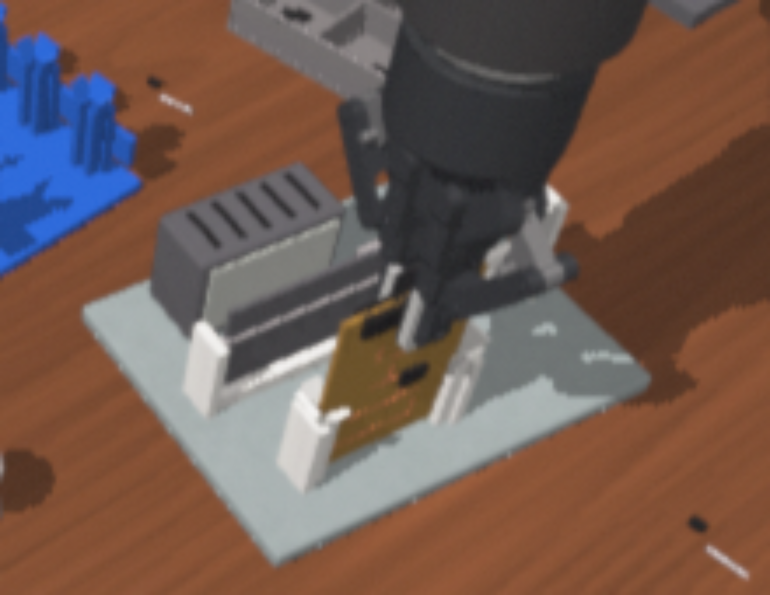

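```bash
python3 - <<'E'
from look import *
import pickle
st=(.5797,.2100,-.1347)
s=arm.sense()["position"]
command_gripper(.04)
arm.move_straight([s[0],s[1],.2],vel=.15)
P=W(st,[-.035,.055,0])[0]; R=down(st[2]+1.5*np.pi)
arm.move_pose([P[0],P[1],.19],R); arm.hold(.2)
a=arm.sense();print(a["time_s"],a["position"].round(4),a["force"].round(2),a["grip_width"])
c=look("t1",230,400,190,400,4.5,2.8); pickle.dump(c,open("ct.pkl","wb"))
print(proj(W(st,np.array([[-35,55,122],[-22,55,122],[-22,48,122],[-22,62,122],[-48,55,122],[25,30,122],[25,-30,122]])/1e3),c).round(1).tolist())
E
```

```text
15.5083 [0.5525 0.269  0.1899] [-0.    0.33 -0.1 ] 0.04022471265278023
[[316.4, 263.3], [316.4, 242.8], [328.2, 242.8], [304.5, 242.8], [316.4, 283.1], [361.7, 161.6], [470.9, 161.5]]
```

View pics/t1.png

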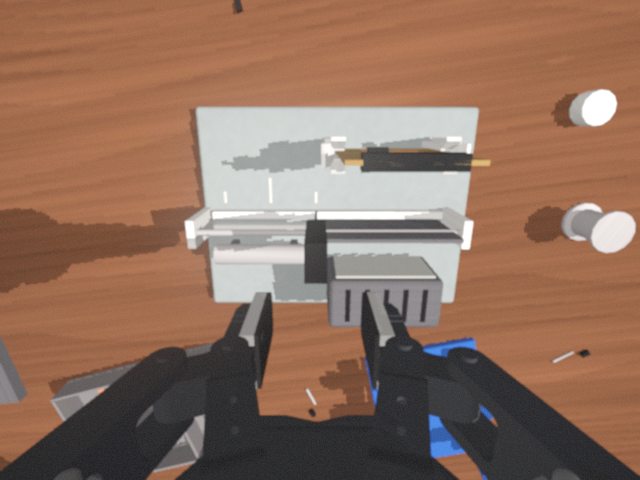

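View pics/t1c.png

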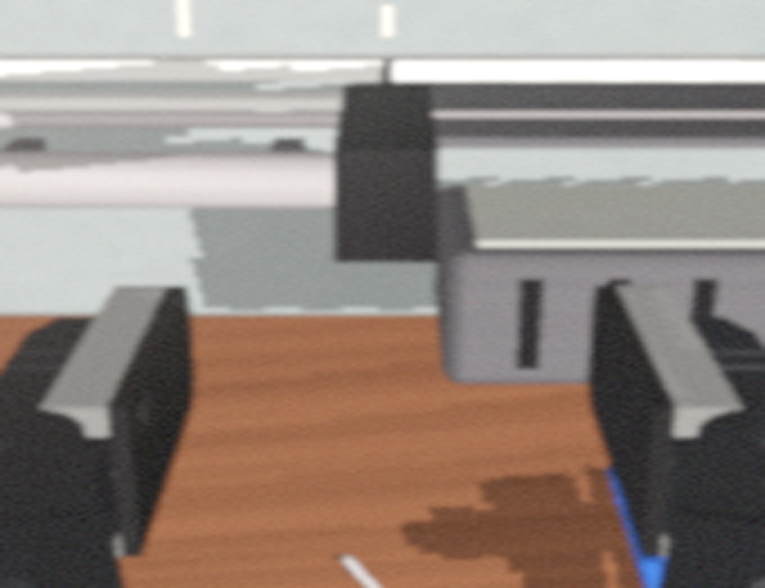

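```bash
python3 - <<'E'
from look import *
st=(.5797,.2100,-.1347); yh=np.array([-np.sin(st[2]),np.cos(st[2]),0])
P=W(st,[-.035,.0558,0])[0]; R=down(st[2]+1.5*np.pi)
h=arm.move_straight([P[0],P[1],.101],R,vel=.1,contact_N=8)
a=arm.sense();print(h,a["time_s"],a["position"].round(4),a["force"].round(2))
command_gripper(0.0,30); arm.hold(.2)
a=arm.sense();print(a["time_s"],a["position"].round(4),(a["position"]-P)@yh*1e3,a["force"].round(2),"along y",a["force"]@yh,a["grip_width"])
look("t2",230,400,150,400,4.5,2.4)
E
```

```text
False 16.6 [0.553  0.2702 0.102 ] [ 0.18  0.3  -0.19]
17.1417 [0.5528 0.2699 0.1018] -0.09635979130428272 [-1.63 -2.32  6.17] along y -2.5153570577314395 0.013619103059491823
```

View pics/t2.png

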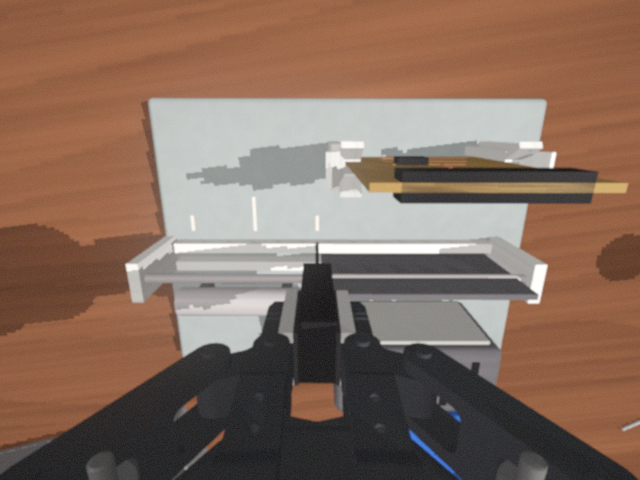

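```bash
python3 - <<'E'
from look import *
import cv2
st=(.5797,.2100,-.1347); yh=np.array([-np.sin(st[2]),np.cos(st[2]),0]); R=down(st[2]+1.5*np.pi)
p0=arm.sense()["position"].copy()
command_gripper(0.0,80)
p1=arm.sense()["position"].copy(); print((p1-p0).round(5))
cmd=W(st,[-.035,.0558,0])[0]; cmd[2]=.101; cmd=cmd+.040*yh
arm.move_straight(cmd,R,vel=.05); arm.hold(.3)
a=arm.sense(); e=(a["position"]-p0)@yh-.040; print(e*1e3,a["time_s"],"F",a["force"].round(2),a["force"]@yh,a["grip_width"])
look("t3",220,420,150,400,4,2.4)
cv2.imwrite("pics/t3s.png",cv2.resize(viewer.grab_frame("scene")[150:320,340:560,::-1],None,fx=3.5,fy=3.5))
E
```

```text
[-1.e-05  6.e-05  8.e-05]
-1.3965117556384923 18.6583 F [-3.08 -6.02  6.59] -6.379848084286385 0.013138262178371484
```

View pics/t3.png

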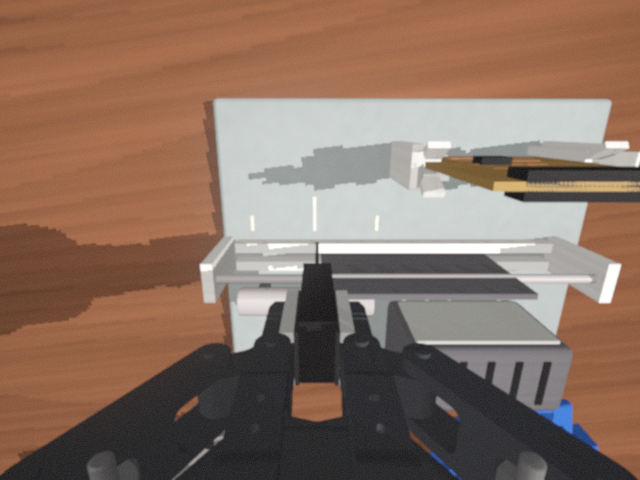

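View pics/t3c.png

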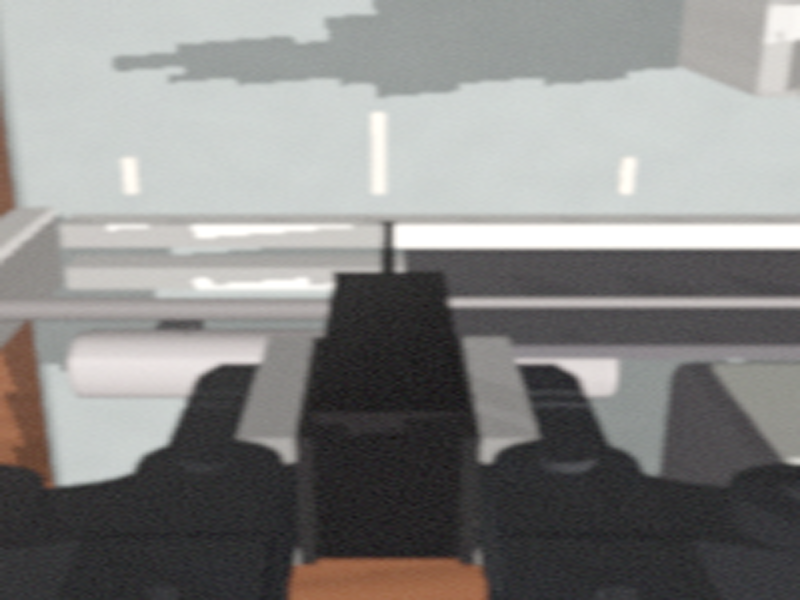

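View pics/t3s.png

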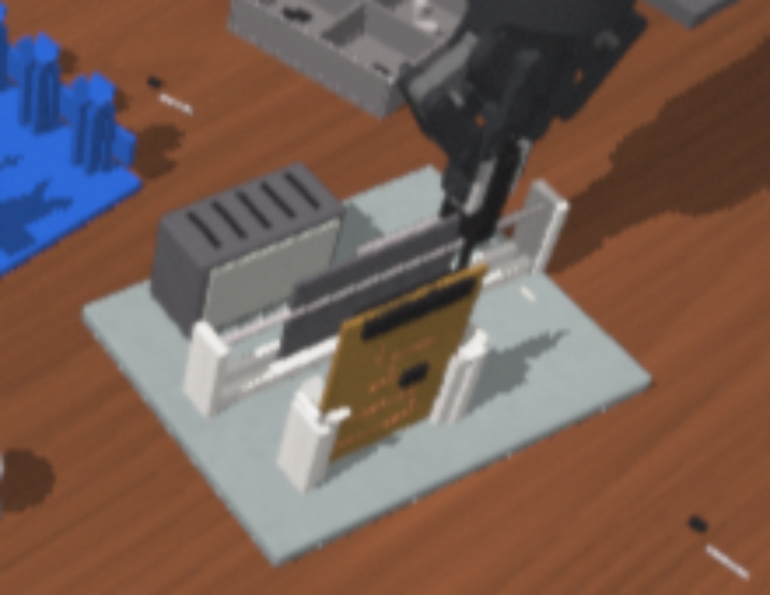

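```bash
python3 - <<'E'
from look import *
import cv2
st=(.5797,.2100,-.1347); yh=np.array([-np.sin(st[2]),np.cos(st[2]),0]); R=down(st[2]+1.5*np.pi)
cmd=W(st,[-.035,.0558,0])[0]; cmd[2]=.101
arm.move_straight(cmd+.0417*yh,R,vel=.03); arm.hold(.6)
a=arm.sense(); print((a["position"]-np.array([.5528,.2699,.1018]))@yh*1e3,a["time_s"],a["position"].round(4),a["force"].round(2),a["force"]@yh,a["grip_width"])
look("t4",220,420,150,400,4,2.4)
cv2.imwrite("pics/t4t.png",cv2.resize(viewer.grab_frame("top")[130:290,80:500,::-1],None,fx=1.9,fy=1.9))
E
```

```text
40.21159536102749 19.6083 [0.5582 0.3097 0.1019] [-3.61 -7.47  6.98] -7.889441789389608 0.013440843525472692
```

View pics/t4c.png

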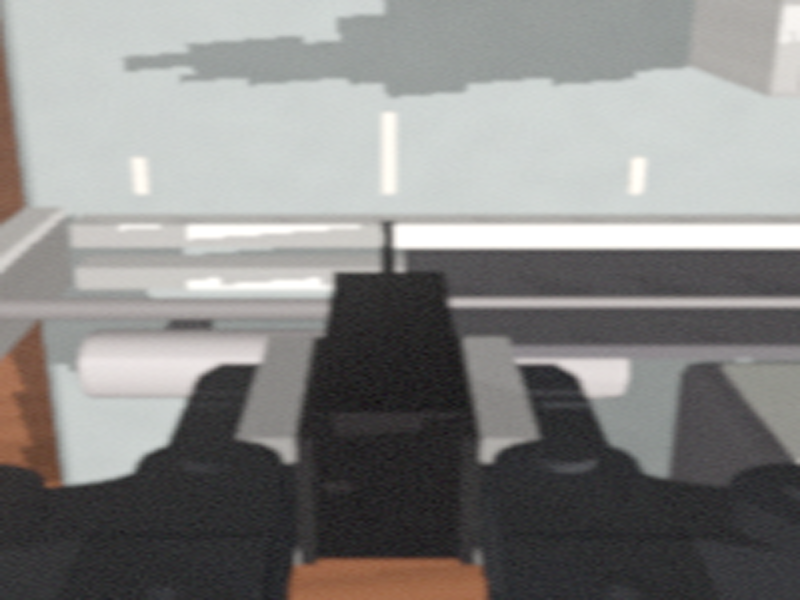

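View pics/t4t.png

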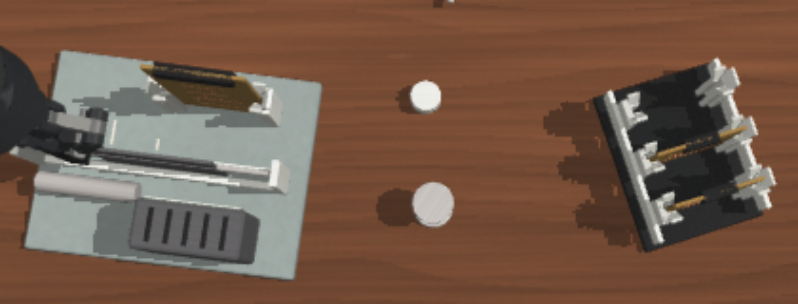

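The pointer (column 388 in the crop) is now level with the long half tick (column 389). The board is upright in the stand, and the bystanders haven't moved. I'm handing in.

```bash
python3 - <<'E'
from bench import order, arm
print(order.close_job()); print(arm.sense()["time_s"])
E
```

```text
the job is handed in; nothing more can be done
None
the job is handed in; nothing more can be done
```

I lifted the tall board out of the rack by its strip and lowered it into the stand's slot while the shutter was still shut. I then let it go and slid the shutter to half by its tab. I handed the job in with the gripper still holding the tab, about 19.6 s on the robot's clock.

- **Board:** on lowering, contact came at TCP height 0.1112 m, the height calculated for the board sitting fully home. After release, the pictures show it upright in the slot.
- **Shutter:** the first slide stopped about 1.5 mm short because the arm gave under the spring, so I corrected it. It then read 40.2 mm of travel, the pointer lined up with the long half tick, and the spring pull was 7.9 N, close to the 8 N expected at half.
- **Bystanders:** in the last top view, the two short boards, the spool and the disc are where they were.
- **Disagreement:** the wrist camera's calibration was about 1.1 mm off sideways from the true finger midplane. I corrected for this using the gripped board. The other checks agreed.

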